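Sterilise the potting scraper between seedling trays

TASK

A yellow pot has been left standing in front of the tool steriliser's slot: first set it upright in the empty square cell of the black tray and let go. Then slide the orange-handled scraper blade-first, lying flat, fully home into the steriliser's slot, so that its handle meets the front, and let go. Last, press the blue key all the way down and release it, then press the green key likewise, one at a time and only with the scraper in; never press the red key, keep the pot upright, and leave the other things where they stand.

Things in the scene. Friction and masses are not known exactly. Their poses are not given: they have to be found in the camera images.
- steriliser: White table-top tool steriliser with a grey front, fixed, 200 mm deep (x), 200 mm wide (y), 85 mm high. Origin: on the table under the middle of its front face; its x axis points into the machine (the way the blade goes in), y to its left, z up. Three round keys stand on its top in a row along y, 40 mm behind the front.
- slot (a point): Centre of the slot's mouth in the plane of the front face, 50 mm above the table; same axes as the steriliser. The slot is level: 58 mm wide (y), 8 mm high (z), 100 mm deep; over the first 12 mm a black funnel narrows to this from 74 x 17 mm. It faces the robot; an orange bar 58 mm long on the top's front edge marks it from above.
- scraper: Loose flat scraper lying flat: orange handle 104 mm long (x), 24 mm wide (y), 22 mm thick (z), and in front of it (+x) a flat steel blade 80 mm long, 50 mm wide, 4 mm thick at mid thickness of the handle. About 160 g, balance point about 20 mm ahead of the handle's middle. Origin: centre of the handle's underside; x points along the blade, z up.
- scraper_root (a point): Middle of the handle's front end, where the blade begins: 52 mm ahead of the scraper's origin and 11 mm up. It comes to the slot's mouth when the scraper is fully home.
- scraper_tip (a point): Middle of the blade's tip: 132 mm ahead of the scraper's origin and 11 mm up.
- yellow_pot: Yellow pot filled with dark compost, loose, about 180 g, in front of the slot; 60 mm across the straight rim band, 68 mm tall, tapering from 52 mm (45 mm up) to 44 mm at the foot; the rim band runs from 47 to 68 mm up. Origin: centre of the underside, z up.
- cell_free: The empty one of three square black cells in a row on a thin black tray (85 mm apart, along the tray's x). Fixed, open on top: 72 mm square outside, 64 mm inside, rim 28 mm above its underside, floor 4 mm thick. Origin: centre of its underside, 4 mm above the table; x along the row, z up.
- key_blue (a joint): Travel of the blue key in m: 0 up, 0.006 fully down (5 N, springs back).
- key_blue_top (a point): Centre of the blue key's top face, a round key 30 mm across; pressed straight down. The keys are 60 mm apart, in any order.
- key_green (a joint): Travel of the green key in m: 0 up, 0.006 fully down (5 N, springs back).
- key_green_top (a point): Centre of the green key's top face, 30 mm across.
- key_red (a joint): Travel of the red key in m, not to be pressed: 0 up, 0.006 fully down.
- key_red_top (a point): Centre of the red key's top face, 30 mm across.
- red_pot_a: Red pot with a seedling reaching 35 mm above its rim, loose, in another cell of the tray; 60 mm across the straight rim band, 68 mm tall, tapering from 52 mm (45 mm up) to 44 mm at the foot; the rim band runs from 47 to 68 mm up. Origin: centre of the underside, z up.
- red_pot_b: The other red pot with a seedling, same size, in the third cell. Origin: centre of the underside.
- feed_bottle: Bystander: green bottle, 64 mm across, 160 mm tall, loose. Origin: centre of the underside.
- seed_jar: Bystander: amber jar, 50 mm across, 75 mm tall, loose. Origin: centre of the underside.
- tin_mug: Bystander: white mug, 72 mm across, 80 mm tall, loose. Origin: centre of the underside.
- brush: Bystander: brush 180 mm long lying flat along its x. Origin: its middle, on the underside.
Not all that is in view belongs to the job. What is shaped like the yellow_pot but purple or turquoise is not meant.

How it is judged:
By the outcome, as a careful person would: the job done as asked, in the order asked, and still so for the second after the job is handed in, with the robot touching nothing.
It also fails if it takes over 69 s, if anything falls off the work surface, if the arm or the gripper's body presses on something with over 40 N, if the wrist force passes 120 N, or if a joint passes its speed limit or range.

ROBOT

A 7-joint arm with a two-finger parallel gripper is mounted at the origin on the work surface. World frame = base frame: x ahead of the robot, y to its left, z up, the work surface at z = 0. Lengths are in m, angles in rad, forces in N, time in s.
With the tool pointing down it reaches from about 0.425 to 0.95 m from the base axis. Payload 16.7 kg.
Tool frame: the origin (TCP) lies midway between the tips of the shut fingers; the grasp point (between the pads) lies 19 mm behind it; z points along the fingers, y is the line along which they close (so a half turn about z gives the same grasp; the last joint's range is limited). The gripper opens to 94 mm and grips with 3 to 60 N. Pads are 16 mm wide; open, the fingers measure 119 mm over their backs; the gripper's body (75 mm by 177 mm) begins 78 mm behind the grasp point.
Start: joints at [1.149, 0.426, 0.074, 1.606, -0.034, 1.111, -0.067], TCP at [0.181, -0.65, 0.205] pointing down, gripper open.
Joint ranges: [-2.85, 2.85], [-0.5, 2.14], [-1.23, 1.37], [0.21, 2.46], [-1.02, 4.16], [0.16, 2.05], [-2.73, 2.73]. Speed limits (rad/s): [1.89, 1.89, 2.39, 2.39, 3.01, 3.01, 3.01].

INTERFACE

Orientations are given as [roll, pitch, yaw] about the fixed x, y, z axes, in that order (R = Rz(yaw) Ry(pitch) Rx(roll)).
In Python, from plant import bot gives the robot as it stands.
- The arm moves only by the shell command python3 -m crank 'ROWS'. ROWS is JSON, a list of rows, each a list of 5 numbers: the closure, from 0 (fully open) to 1 (shut), then the shift along the tool's x, y, z in m, then the turn about the tool's z in rad. In form: [[jaw, x, y, z, spin], ...]. A call has 1 to 10 rows; each row shifts and turns the commanded pose from where the row before left it, along the tool's axes as they then stand; what a row does not reach is not made up. A row lasts 1/12 s, in which the tool goes at most 41.7 mm and 7.16 degrees, less where a joint would pass 70% of its speed; a pose out of reach is approached as far as the arm can. A call with a gripper value outside its range is refused whole. The fingers move at their own pace and stop on an object; the grip force is fixed at half the most. Time passes only in rows, so rows that do not move let the fingers close. It gives the time, the measured TCP pose, the force, the opening and the grip force at its end, in the units of the state.
- bot.read_state(): the state, without advancing time (a new reading comes with each control period).
- bot.camera(name): name is "scene" or "top"; returns a dict with "color" (420x560x3 uint8, red, green, blue), "fov_y" (degrees; the focal length in pixels is half the picture's height over the tangent of half this angle, whatever the lens; pixels are square), "cx", "cy" (the principal point, pixels), "distortion" ([k1, k2, p1, p2, k3] as OpenCV has them; the pictures are not rectified), "R" (3x3) and "t" (3): a world point X has camera coordinates R X + t. Camera axes: x right, y down, z forward; pixel columns grow to the right and rows downward; lengths in m; the calibration is good to about 2 mm. A picture is of the moment at which its call begins. There is no depth.
- bot.sign_off(): hands the job in; it is judged then, once.
The state is a dict: "time_s": time; "joint_pos": joint angles; "dq": joint speeds; "tau": joint torques, N m; "ee_pos": TCP position; "tcp_rot": TCP orientation; "force": force on the tool from outside, world axes, zero at the start; "ft_torque": the same for the moment, N m; "finger_gap": opening from 0.0 (shut) to 1.0 (fully open); "finger_force": force on a finger pad.
Only numpy, scipy, OpenCV 4.12 (cv2) and the standard library are available. Lean on these libraries where they do the work, as an engineer would, in place of code of your own. Each camera call takes 0.05 s, during which the arm holds its last target. There are 200 camera calls.

## Working session

There is one attempt and no reset: what is moved stays moved. The work goes in short steps, Python scripts to look and compute and a shell command to move; the robot and the scene stay as the last step left them, time stands still between calls to the robot, and variables do not carry over. Pictures are saved under pics/ and viewed, at most 10 in all, crops included, and the job is handed in when it is done.

```bash
mkdir -p pics; ls; python3 - <<'E'
from plant import bot
import cv2
s=bot.read_state()
print({k:(v if not hasattr(v,'tolist') else v.tolist()) for k,v in s.items()})
for n in("scene","top"):
    c=bot.camera(n)
    cv2.imwrite(f"pics/{n}0.png",c["color"][:,:,::-1])
    print(n,c["fov_y"],c["cx"],c["cy"],c["distortion"],c["R"],c["t"])
E
```

```text
pics
{'time_s': 0.0, 'joint_pos': [1.1494892207565992, 0.4267035349239591, 0.07385053403526382, 1.6065902399648337, -0.034100592989048176, 1.1108074847758251, -0.06713518110190098], 'dq': [0.0008608373988489311, -0.00014100553883925423, 0.0014802864614801641, -0.0008293204580334785, -4.7582886426688764e-05, 0.0001627778646721258, -0.0009608441161305839], 'tau': [-0.0004987784086551983, -93.58192920684814, 3.6674436181783676, -45.41921854019165, -0.048886577133089304, 0.020195250981487334, 0.00015114585039555095], 'ee_pos': [0.1810742557568954, -0.64981099649354, 0.20480199792827328], 'tcp_rot': [-3.1403465656819485, 8.946757086958357e-05, 0.2717408908734045], 'force': [-0.3867399529058109, 0.059530474751889606, 0.03808682857971071], 'ft_torque': [-0.044964252417442147, -0.013381763580559654, 0.0005819626725824449], 'finger_force': 0.0, 'finger_gap': 1.0017200715857622}
scene 49.3830688955334 283.8281570654653 209.68461045143587 [0.05144868 0.         0.         0.         0.        ] [[-0.71196643  0.70220735  0.00293926]
 [ 0.5124683   0.52244299 -0.68149069]
 [-0.48008337 -0.48369222 -0.73182088]] [ 0.4492555  -0.15589599  1.4940035 ]
top 54.92312396423181 283.21971537667525 215.78259255269967 [-0.03892924  0.          0.          0.          0.        ] [[ 0.02152879 -0.99975515 -0.00511358]
 [-0.98771191 -0.02047697 -0.15493832]
 [ 0.15479567  0.00838637 -0.98791091]] [-0.11136921  0.5315398   1.13095332]
```

View pics/scene0.png

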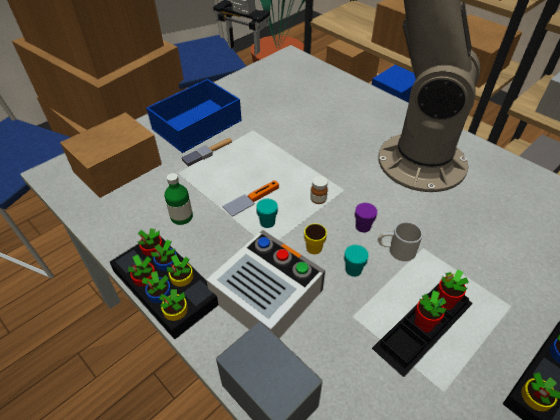

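View pics/top0.png

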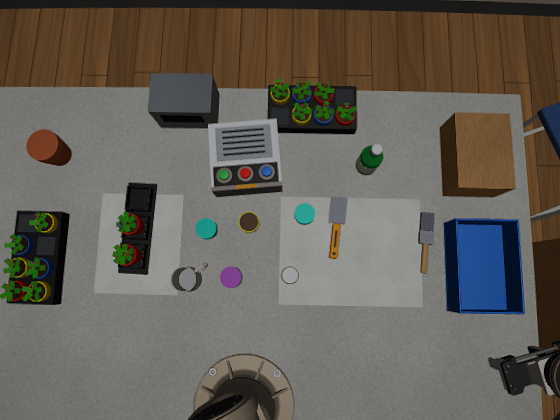

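The scene view shows the yellow pot at (315,238) in front of the slot. The orange-handled scraper is at (252,198), and a grey-bladed one with a tan handle (205,152) is a decoy. The free cell is at (405,345). In the top view the pot is at (249,222), the scraper at (336,228), the free cell at (140,197), and the keys at green (223,175), red (245,173) and blue (266,171). Turquoise pots are at (206,229) and (304,214), with a purple one at (231,277).

```bash
cat > h.py <<'E'
import numpy as np,cv2
from plant import bot
def cam(n):
    c=bot.camera(n); f=210/np.tan(np.radians(c["fov_y"]/2))
    c["K"]=np.array([[f,0,c["cx"]],[0,f,c["cy"]],[0,0,1.]]); c["D"]=np.array(c["distortion"],float)
    c["hsv"]=cv2.cvtColor(c["color"],cv2.COLOR_RGB2HSV); return c
def ray(c,p,z):
    u=cv2.undistortPoints(np.array(p,float).reshape(-1,1,2),c["K"],c["D"]).reshape(-1,2)
    d=np.c_[u,np.ones(len(u))]@c["R"]; o=-c["R"].T@c["t"]
    return (o+d*((z-o[2])/d[:,2])[:,None])
def proj(c,P):
    return cv2.projectPoints(np.array(P,float).reshape(-1,3),cv2.Rodrigues(c["R"])[0],c["t"],c["K"],c["D"])[0].reshape(-1,2)
def blobs(c,lo,hi,box=None,amin=15):
    m=cv2.inRange(c["hsv"],np.array(lo),np.array(hi))
    if box:
        k=np.zeros_like(m);x0,y0,x1,y1=box;k[y0:y1,x0:x1]=255;m&=k
    cs,_=cv2.findContours(m,cv2.RETR_EXTERNAL,cv2.CHAIN_APPROX_NONE)
    return sorted([q for q in cs if cv2.contourArea(q)>=amin],key=cv2.contourArea,reverse=True)
def cen(q): m=cv2.moments(q); return np.array([m["m10"],m["m01"]])/m["m00"]
E
python3 - <<'E'
from h import *
np.set_printoptions(precision=4,suppress=True)
T=cam("top");S=cam("scene")
cv2.imwrite("pics/c1.png",np.hstack([cv2.resize(T["color"][150:270,180:360],None,fx=2.2,fy=2.2,interpolation=2),cv2.resize(S["color"][160:290,210:360],None,fx=2.2,fy=2.2)[:264]])[:,:,::-1])
cv2.imwrite("pics/c2.png",cv2.resize(T["color"][170:290,100:220],None,fx=5,fy=5)[:,:,::-1])
R={"blue":((105,150,80),(125,255,255),(205,160,285,190),(250,232,275,252),.09),
"green":((45,100,60),(85,255,255),(205,160,285,190),(290,258,315,278),.09),
"red":((0,150,80),(6,255,255),(205,160,285,190),(270,245,295,265),.09),
"bar":((8,150,120),(22,255,255),(225,180,265,195),(270,235,320,265),.085),
"handle":((6,150,100),(22,255,255),(320,215,350,265),(240,175,290,210),.015),
"yellow":((20,120,80),(34,255,255),(230,205,270,240),(295,220,335,260),.068)}
for k,(lo,hi,bt,bs,z) in R.items():
  for n,c,b in(("T",T,bt),("S",S,bs)):
    for q in blobs(c,lo,hi,b,8)[:3]:
      r=cv2.minAreaRect(q); print(k,n,cv2.contourArea(q),cen(q),ray(c,[cen(q)],z)[0],"rect",ray(c,cv2.boxPoints(r),z)[:,:2].round(3).tolist())
E
```

```text
blue T 62.0 [266.207  170.7419] [ 0.6541 -0.0496  0.09  ] rect [[0.668, -0.037], [0.668, -0.063], [0.642, -0.064], [0.641, -0.038]]
blue S 77.5 [263.4086 241.5591] [ 0.6429 -0.0614  0.09  ] rect [[0.643, -0.082], [0.623, -0.062], [0.643, -0.041], [0.662, -0.06]]
green T 67.5 [223.3358 174.2988] [0.6414 0.0714 0.09  ] rect [[0.654, 0.084], [0.654, 0.059], [0.628, 0.058], [0.628, 0.083]]
green S 93.5 [301.5062 267.0606] [0.6311 0.0601 0.09  ] rect [[0.63, 0.04], [0.611, 0.059], [0.634, 0.081], [0.653, 0.063]]
red T 68.5 [244.7129 172.5231] [0.6477 0.0111 0.09  ] rect [[0.661, 0.025], [0.661, -0.001], [0.635, -0.002], [0.634, 0.024]]
red S 94.0 [282.0904 254.1472] [ 0.6372 -0.0002  0.09  ] rect [[0.637, -0.022], [0.616, -0.001], [0.639, 0.023], [0.66, 0.002]]
bar T 46.5 [246.1362 185.6165] [0.611  0.0062 0.085 ] rect [[0.613, 0.035], [0.619, -0.021], [0.609, -0.022], [0.603, 0.034]]
bar S 58.5 [290.9373 250.3533] [0.6105 0.0041 0.085 ] rect [[0.619, -0.025], [0.608, -0.028], [0.603, 0.031], [0.613, 0.034]]
handle T 221.5 [334.5418 240.3687] [ 0.4679 -0.2522  0.015 ] rect [[0.418, -0.235], [0.52, -0.246], [0.518, -0.269], [0.416, -0.258]]
handle S 178.5 [262.6713 189.8768] [ 0.4683 -0.2561  0.015 ] rect [[0.513, -0.278], [0.408, -0.263], [0.422, -0.232], [0.525, -0.248]]
yellow T 316.0 [248.6772 221.8017] [ 0.5103 -0.003   0.068 ] rect [[0.538, 0.025], [0.539, -0.031], [0.482, -0.033], [0.481, 0.023]]
yellow S 242.5 [314.2103 243.4419] [0.5424 0.021  0.068 ] rect [[0.511, -0.046], [0.469, -0.004], [0.544, 0.063], [0.583, 0.024]]
```

View pics/c1.png

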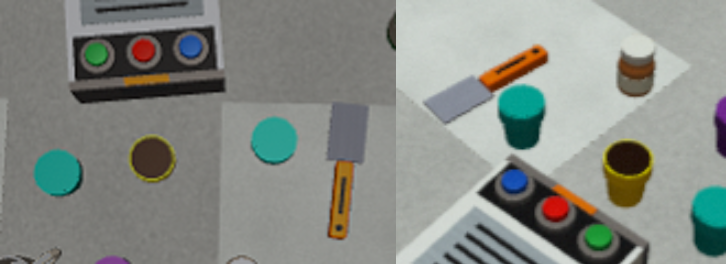

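View pics/c2.png

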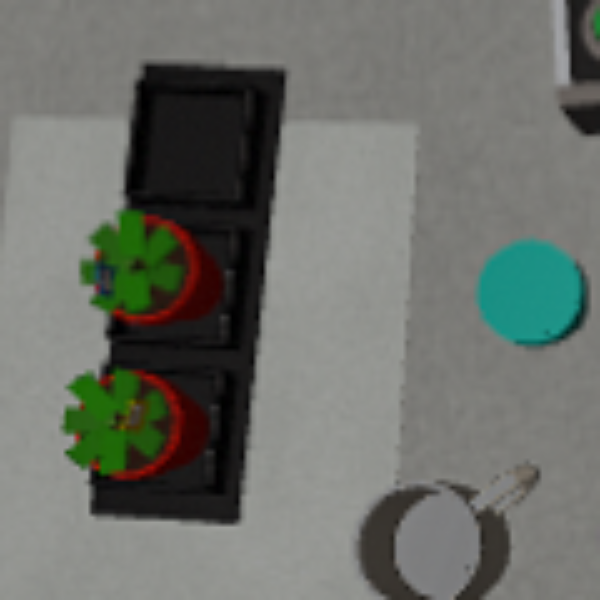

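The crops confirm the targets. The open-topped pot with compost and a yellow rim at (249,222) is the pot meant, because the turquoise and purple ones are only look-alikes. The orange-handled tool at (336,228) is the scraper. The empty cell is the far one, its rim corners in the crop about (138,82), (250,88), (242,207) and (128,200). Next I'll work out heights, the cell and the pot.

```bash
python3 - <<'E'
from h import *
np.set_printoptions(precision=4,suppress=True)
T=cam("top");S=cam("scene")
def tri(a,b):
    A=[];B=[]
    for c,p in((T,a),(S,b)):
        p0,p1=ray(c,[p],0)[0],ray(c,[p],.2)[0]; d=p1-p0;d/=np.linalg.norm(d);M=np.eye(3)-np.outer(d,d);A.append(M);B.append(M@p0)
    x=np.linalg.solve(sum(A),sum(B)); return x,[np.linalg.norm(M@x-b) for M,b in zip(A,B)]
for n,a,b in(("blue",(266.207,170.742),(263.41,241.56)),("green",(223.34,174.3),(301.5,267.06)),("red",(244.71,172.52),(282.09,254.15)),("bar",(246.136,185.617),(290.94,250.35))): print(n,tri(a,b))
# compost in both views
for c,b in((T,(238,210,262,236)),(S,(300,225,330,250))):
    q=blobs(c,(5,40,10),(20,255,110),b)
    if q: print("compost",cen(q[0]),ray(c,[cen(q[0])],.064)[0])
q=blobs(T,(20,120,60),(34,255,255),(230,205,270,240))[0]; print("rim circ",ray(T,[cv2.minEnclosingCircle(q)[0]],.065)[0])
P=lambda l:[(100+x/5,170+y/5) for x,y in l]
print("tray",ray(T,P([(147,65),(285,70),(240,522),(92,515)]),.004)[:,:2])
print("cell rim",ray(T,P([(138,82),(250,88),(242,207),(128,200)]),.032)[:,:2])
# tray right edge + steel blade
print("turq",[ray(T,[cen(q)],.068)[0][:2] for q in blobs(T,(80,120,60),(95,255,255),(190,195,330,245))])
for q in blobs(T,(110,15,60),(135,90,160),(322,190,352,226))[:1]: print("blade",cv2.contourArea(q),ray(T,cv2.boxPoints(cv2.minAreaRect(q)),.013)[:,:2])
# dark regions of cell
m=(T["hsv"][...,2]<45).astype(np.uint8); m[:,:120]=0;m[:,162:]=0;m[:180]=0;m[214:]=0
q=max(cv2.findContours(m,0,1)[0],key=cv2.contourArea);print(ray(T,cv2.boxPoints(cv2.minAreaRect(q)),.004)[:,:2])
E
```

```text
blue (array([ 0.6506, -0.0512,  0.1054]), [np.float64(0.0009423770731622407), np.float64(0.0009423770731621808)])
green (array([0.6383, 0.0681, 0.1047]), [np.float64(0.0012283594416806268), np.float64(0.001228359441680683)])
red (array([0.6445, 0.0087, 0.1047]), [np.float64(0.0010250101199627748), np.float64(0.0010250101199628615)])
bar (array([0.6111, 0.0055, 0.0867]), [np.float64(0.0006627776911891432), np.float64(0.0006627776911892248)])
compost [248.3733 221.4223] [ 0.5119 -0.0017  0.064 ]
compost [315.1238 231.6269] [ 0.5089 -0.0064  0.064 ]
rim circ [ 0.5108 -0.0028  0.065 ]
tray [[0.6313 0.3725]
 [0.6297 0.287 ]
 [0.3565 0.2949]
 [0.3583 0.3837]]
cell rim [[0.6142 0.3658]
 [0.6118 0.298 ]
 [0.54   0.2974]
 [0.5428 0.3658]]
turq [array([0.4899, 0.1181]), array([ 0.5377, -0.1596])]
blade 369.5 [[ 0.5228 -0.2339]
 [ 0.6002 -0.2412]
 [ 0.5964 -0.2884]
 [ 0.5191 -0.2806]]
[[0.5395 0.38  ]
 [0.6334 0.3824]
 [0.6296 0.2892]
 [0.536  0.288 ]]
```

Pot at (0.5105, −0.003), cell at (0.578, 0.332) with yaw −0.03. The slot mouth is at (0.605, 0.005) with yaw 0.104, and the scraper is at (0.468, −0.254) with yaw −0.104. Moving above the pot.

```bash
python3 -m crank '[[0,0,0,0,0.1],[0,0,0,0,0.1],[0,0,0,0,0.1],[0,0.0155,-0.0328,0,0],[0,0.0155,-0.0328,0,0],[0,0.0155,-0.0328,0,0],[0,0.0155,-0.0328,0,0],[0,0.0155,-0.0328,0,0],[0,0.0155,-0.0328,0,0],[0,0.0155,-0.0328,0,0]]'
python3 -m crank '[[0,0.0155,-0.0328,0,0],[0,0.0155,-0.0328,0,0],[0,0.0155,-0.0328,0,0],[0,0.0155,-0.0328,0,0],[0,0.0155,-0.0328,0,0],[0,0.0155,-0.0328,0,0],[0,0.0155,-0.0328,0,0],[0,0.0155,-0.0328,0,0],[0,0.0155,-0.0328,0,0],[0,0.0155,-0.0328,0,0]]'
python3 -m crank '[[0,0.0155,-0.0328,0,0],[0,0.0155,-0.0328,0,0],[0,0.0155,-0.0328,0,0],[0,0,0,0,0]]'
```

```text
time_s: 1.13
ee_pos: [0.2966, -0.4221, 0.2056]
tcp_rot: [3.141, -0.0, -0.028]
force: [0.2, 0.7, 0.4]
finger_gap: 1.0
finger_force: 0.0
time_s: 1.97
ee_pos: [0.4609, -0.0986, 0.2058]
tcp_rot: [3.141, -0.001, -0.028]
force: [0.8, -1.1, -0.5]
finger_gap: 1.002
finger_force: 0.0
time_s: 2.3
ee_pos: [0.5118, 0.0034, 0.2058]
tcp_rot: [-3.139, -0.001, -0.022]
force: [-0.5, 0.4, -0.8]
finger_gap: 1.0
finger_force: 0.0
```

```bash
python3 -m crank '[[0,0,0.006,0.036,0],[0,0,0,0.036,0],[0,0,0,0.036,0],[0,0,0,0.036,0],[0,0,0,0.022,0],[0,0,0,0,0],[1,0,0,0,0],[1,0,0,0,0],[1,0,0,0,0],[1,0,0,0,0]]'
python3 -m crank '[[1,0,0,0,0],[1,0,0,0,0],[1,0,0,0,0]]'
```

```text
time_s: 3.13
ee_pos: [0.5106, -0.0092, 0.0411]
tcp_rot: [-3.141, -0.003, -0.028]
force: [0.4, 1.1, 0.9]
finger_gap: 0.754
finger_force: 0.7
time_s: 3.38
ee_pos: [0.5102, -0.009, 0.0405]
tcp_rot: [-3.141, -0.002, -0.028]
force: [-1.4, 1.8, 11.0]
finger_gap: 0.631
finger_force: 30.0
```

```bash
python3 -m crank '[[1,0,0,-0.0335,0],[1,0,0,-0.0335,0],[1,0,0,-0.0335,0],[1,0.0058,-0.0343,0,0],[1,0.0058,-0.0343,0,0],[1,0.0058,-0.0343,0,0],[1,0.0058,-0.0343,0,0],[1,0.0058,-0.0343,0,0],[1,0.0058,-0.0343,0,0],[1,0.0058,-0.0343,0,0]]'
python3 -m crank '[[1,0.0058,-0.0343,0,0],[1,0.0058,-0.0343,0,0],[1,0.0058,-0.0343,0,0],[1,0,0,0,0],[1,0,0,0,0]]'
python3 - <<'E'
from h import *
c=cam("scene");t=cam("top")
a=cv2.resize(c["color"][230:380,350:480],None,fx=3,fy=3,interpolation=2);b=cv2.resize(t["color"][150:300,90:220],None,fx=3,fy=3,interpolation=2)
cv2.imwrite("pics/p1.png",np.hstack([a,b])[:,:,::-1])
E
```

```text
time_s: 4.22
ee_pos: [0.5568, 0.231, 0.1402]
tcp_rot: [3.141, -0.0, -0.029]
force: [0.5, -1.2, -1.0]
finger_gap: 0.629
finger_force: 30.0
time_s: 4.63
ee_pos: [0.5763, 0.3342, 0.1396]
tcp_rot: [-3.141, 0.001, -0.025]
force: [0.0, -1.3, -2.0]
finger_gap: 0.629
finger_force: 30.0
```

View pics/p1.png

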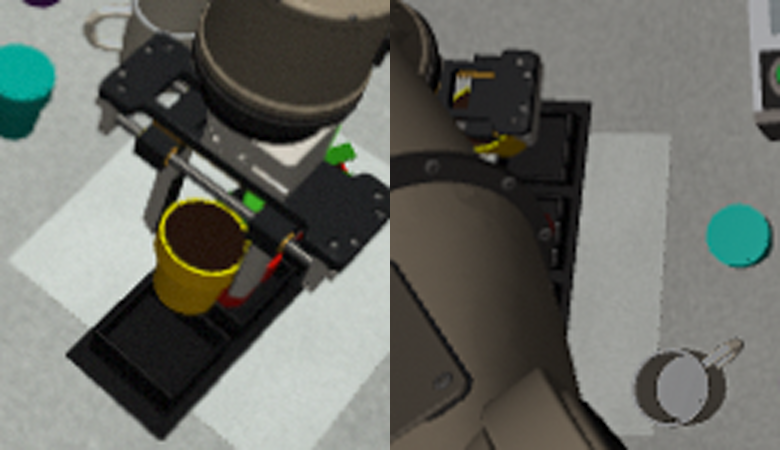

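The pot hangs upright in the gripper, in the scene crop at about (205,250). The cell's rim runs from the left corner (92,345) to the right corner (228,338). I'll check the cell centre in this view.

```bash
python3 - <<'E'
from h import *
c=cam("scene")
print(ray(c,[(350+x/3,230+y/3) for x,y in [(92,345),(228,338),(165,400)]],.032))
print(proj(c,[(.578,.332,.032),(.542,.368,.032),(.614,.368,.032),(.614,.296,.032),(.542,.296,.032)])*3-[1050,690])
E
```

```text
[[0.6264449  0.30224087 0.032     ]
 [0.54953858 0.36893977 0.032     ]
 [0.62286024 0.36420876 0.032     ]]
[[163.83812853 329.47439992]
 [232.60048267 330.57372505]
 [176.59377864 395.38589326]
 [ 95.36479936 328.4738134 ]
 [152.02409591 268.12070932]]
```

```bash
python3 -m crank '[[1,0.006,0.001,0,0],[1,0,0,0.03,0],[1,0,0,0.03,0],[1,0,0,0.02,0],[1,0,0,0.005,0],[1,0,0,0.003,0],[1,0,0,0.002,0],[1,0,0,0,0]]'
python3 - <<'E'
from h import *
c=cam("scene")
cv2.imwrite("pics/p2.png",cv2.resize(c["color"][270:380,350:480],None,fx=5,fy=5,interpolation=2)[:,:,::-1])
E
```

```text
time_s: 5.45
ee_pos: [0.5839, 0.3309, 0.0512]
tcp_rot: [-3.141, -0.001, -0.029]
force: [-0.5, -0.1, -1.2]
finger_gap: 0.633
finger_force: 30.0
```

View pics/p2.png

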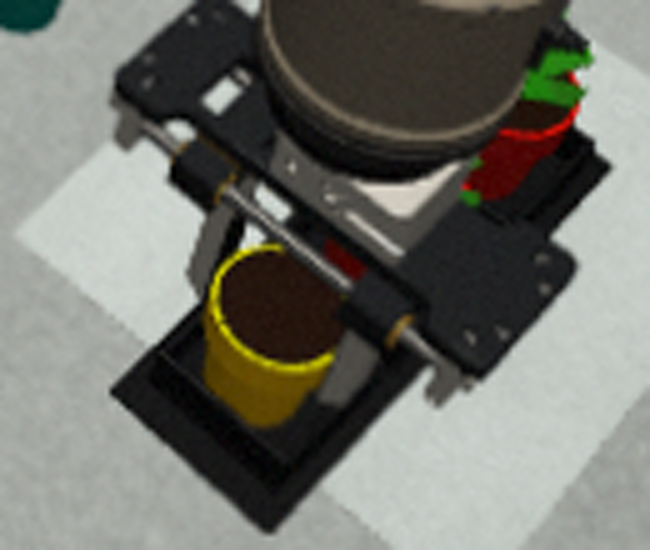

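The pot is inside the cell with clearance on all sides. Its foot is at about (265,420) inside the front wall, with no contact force. I'll lower it the last 3 mm, release and rise.

```bash
python3 -m crank '[[1,0,0,0.003,0],[1,0,0,0,0],[0,0,0,0,0],[0,0,0,0,0],[0,0,0,0,0],[0,0,0,0,0],[0,0,0,-0.01,0],[0,0,0,-0.035,0],[0,0,0,-0.04,0],[0,0,0,-0.04,0]]'
```

```text
time_s: 6.33
ee_pos: [0.5824, 0.3307, 0.1738]
tcp_rot: [3.141, 0.001, -0.028]
force: [1.0, 1.4, -0.0]
finger_gap: 0.999
finger_force: 0.0
```

```bash
python3 -m crank '[[0,0,0,0,0.076],[0.4,-0.0021,0.0371,0,0],[0.4,-0.0021,0.0371,0,0],[0.4,-0.0021,0.0371,0,0],[0.4,-0.0021,0.0371,0,0],[0.4,-0.0021,0.0371,0,0],[0.4,-0.0021,0.0371,0,0],[0.4,-0.0021,0.0371,0,0],[0.4,-0.0021,0.0371,0,0],[0.4,-0.0021,0.0371,0,0]]'
python3 -m crank '[[0.4,-0.0021,0.0371,0,0],[0.4,-0.0021,0.0371,0,0],[0.4,-0.0021,0.0371,0,0],[0.4,-0.0021,0.0371,0,0],[0.4,-0.0021,0.0371,0,0],[0.4,-0.0021,0.0371,0,0],[0.4,-0.0021,0.0371,0,0],[0.4,0,0,0,0],[0.4,0,0,0,0]]'
python3 - <<'E'
from h import *
t=cam("top")
q=blobs(t,(20,120,60),(34,255,255),(110,175,170,215))
print([ray(t,[cv2.minEnclosingCircle(k)[0]],.073)[0] for k in q])
E
```

```text
time_s: 7.17
ee_pos: [0.529, -0.0009, 0.1729]
tcp_rot: [-3.141, -0.001, -0.104]
force: [0.8, 0.6, 1.3]
finger_gap: 0.599
finger_force: 0.0
time_s: 7.92
ee_pos: [0.4872, -0.2581, 0.1725]
tcp_rot: [3.141, -0.0, -0.108]
force: [0.7, 1.3, -0.7]
finger_gap: 0.596
finger_force: 0.0
[array([0.58155368, 0.32519921, 0.073     ])]
```

```bash
python3 -m crank '[[0.4,0.001,0,0.04,0],[0.4,0,0,0.04,0],[0.4,0,0,0.04,0],[0.4,0,0,0.035,0],[0.4,0,0,0.01,0],[0.4,0,0,0.003,0],[0.4,0,0,0,0],[1,0,0,0,0],[1,0,0,0,0],[1,0,0,0,0]]'
python3 -m crank '[[1,0,0,0,0],[1,0,0,0,0],[1,0,0,0,0]]'
```

```text
time_s: 8.8
ee_pos: [0.4899, -0.2565, 0.0058]
tcp_rot: [3.141, -0.003, -0.104]
force: [-0.1, 0.2, -0.1]
finger_gap: 0.422
finger_force: 0.0
time_s: 9.05
ee_pos: [0.4892, -0.2563, 0.0046]
tcp_rot: [3.141, -0.001, -0.104]
force: [-1.4, 1.8, 9.7]
finger_gap: 0.253
finger_force: 30.0
```

```bash
python3 -m crank '[[1,0,0,-0.03,0],[1,0,0,-0.035,0],[1,0,0,-0.035,0],[1,0,0,0,-0.104],[1,0,0,0,-0.104],[1,0.0014,-0.031,0,0],[1,0.0014,-0.031,0,0],[1,0.0014,-0.031,0,0],[1,0.0014,-0.031,0,0],[1,0.0014,-0.031,0,0]]'
python3 -m crank '[[1,0.0014,-0.031,0,0],[1,0.0014,-0.031,0,0],[1,0.0014,-0.031,0,0],[1,0,0,0.03,0],[1,0,0,0.02,0],[1,0,0,0,0],[1,0,0,0,0]]'
python3 - <<'E'
from h import *
c=cam("scene");t=cam("top")
a=cv2.resize(c["color"][200:300,230:330],None,fx=4,fy=4,interpolation=2);b=cv2.resize(t["color"][150:250,195:295],None,fx=4,fy=4,interpolation=2)
cv2.imwrite("pics/s1.png",np.hstack([a,b])[:,:,::-1])
E
```

```text
time_s: 9.88
ee_pos: [0.4793, -0.1, 0.1041]
tcp_rot: [3.142, 0.0, 0.103]
force: [0.2, 0.2, -1.7]
finger_gap: 0.253
finger_force: 30.0
time_s: 10.47
ee_pos: [0.4736, -0.0083, 0.0537]
tcp_rot: [-3.141, 0.002, 0.104]
force: [0.5, 0.2, -0.3]
finger_gap: 0.254
finger_force: 30.0
```

View pics/s1.png

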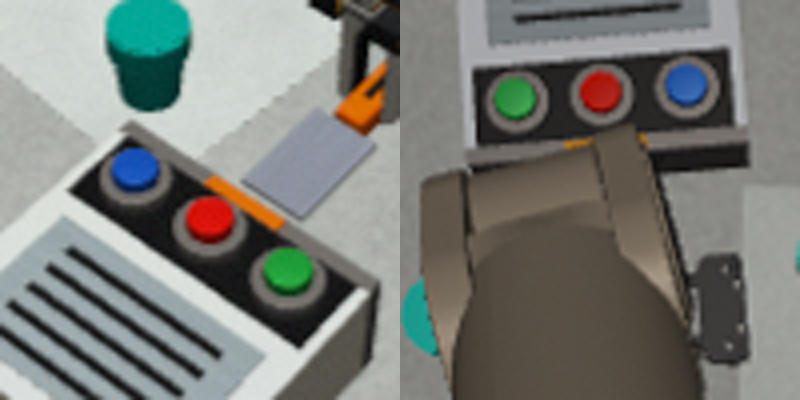

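The scene crop shows the blade level in front of the orange bar. Its tip corners are at (243,182) and (303,217), its root corners at (318,108) and (375,147).

```bash
python3 - <<'E'
from h import *
np.set_printoptions(precision=4,suppress=True)
c=cam("scene")
q=blobs(c,(110,15,70),(135,110,200),(288,222,327,258))[0]
r=cv2.boxPoints(cv2.minAreaRect(q)); ap=cv2.approxPolyDP(q,3,True).reshape(-1,2); print(cv2.contourArea(q),(ap-[230,200])*4)
for z in(.058,.062,.066):
  P=ray(c,[(230+x/4,200+y/4) for x,y in[(243,182),(303,217),(318,108),(375,147)]],z)[:,:2]
  t=(P[0]+P[1])/2;r=(P[2]+P[3])/2
  print(z,"tip",t,"root",r,"yaw",np.arctan2(*(t-r)[::-1]),"len",np.linalg.norm(t-r),"w",np.linalg.norm(P[0]-P[1]))
b=ray(c,[(230+x/4,200+y/4) for x,y in[(207,180),(284,226)]],.086)[:,:2];print("bar back/side",b,b.mean(0))
s=bot.read_state();e=np.array(s["ee_pos"]);a=s["tcp_rot"][2]
print("pred tip",e[:2]+.111*np.array([np.cos(a),np.sin(a)]))
d=np.array([.9946,.1038]);n=np.array([-.1038,.9946]);print("lat err pred",n@(e[:2]-[.605,.005]), "x",d@(e[:2]-[.605,.005]),e)
E
```

```text
308.5 [[316 112]
 [312 136]
 [304 120]
 [276 144]
 [264 184]
 [244 176]
 [300 212]
 [368 140]]
0.058 tip [0.5809 0.0014] root [ 0.5027 -0.0065] yaw 0.10097831720928988 len 0.07854905504060507 w 0.04721865183479587
0.062 tip [0.5832 0.0035] root [ 0.5054 -0.0044] yaw 0.10097831720929015 len 0.0782104015407309 w 0.04701507508018135
0.066 tip [0.5855 0.0056] root [ 0.508  -0.0023] yaw 0.10097831720928944 len 0.0778717480408564 w 0.04681149832556681
bar back/side [[ 0.6155 -0.0235]
 [ 0.607   0.0353]] [0.6112 0.0059]
pred tip [0.5855 0.0028]
lat err pred -6.574673219176576e-05 x -0.1306540353440469 [ 0.4751 -0.0086  0.0551]
```

```bash
python3 -m crank '[[1,0,0,0.011,0],[1,0,0,0,0],[1,0.01,0,0,0],[1,0.01,0,0,0],[1,0.006,0,0,0],[1,0.006,0,0,0],[1,0.006,0,0,0],[1,0,0,0,0]]'
```

```text
time_s: 11.28
ee_pos: [0.5135, -0.0041, 0.0431]
tcp_rot: [-3.141, -0.001, 0.104]
force: [-0.4, -0.5, -1.3]
finger_gap: 0.251
finger_force: 30.0
```

```bash
python3 -m crank '[[1,0.008,0,0,0],[1,0.008,0,0,0],[1,0.008,0,0,0],[1,0.008,0,0,0],[1,0.008,0,0,0],[1,0.008,0,0,0],[1,0.005,0,0,0],[1,0,0,0,0]]'
```

```text
time_s: 11.95
ee_pos: [0.566, 0.0014, 0.0429]
tcp_rot: [-3.141, -0.001, 0.104]
force: [-0.2, 0.1, -1.5]
finger_gap: 0.254
finger_force: 30.0
```

```bash
python3 -m crank '[[1,0.004,0,0,0],[1,0.003,0,0,0],[1,0.002,0,0,0],[1,0.002,0,0,0],[1,0,0,0,0]]'
python3 -m crank '[[1,0.002,0,0,0],[1,0.002,0,0,0],[1,0,0,0,0]]'
```

```text
time_s: 12.37
ee_pos: [0.5736, 0.0019, 0.0424]
tcp_rot: [3.141, 0.004, 0.104]
force: [-9.2, -0.1, 1.2]
finger_gap: 0.251
finger_force: 30.0
time_s: 12.62
ee_pos: [0.5748, 0.0019, 0.0419]
tcp_rot: [3.141, 0.01, 0.103]
force: [-26.3, -1.8, 14.3]
finger_gap: 0.251
finger_force: 30.0
```

```bash
python3 -m crank '[[1,-0.003,0,0,0],[1,0,0,0,0],[0.5,0,0,0,0],[0.5,0,0,0,0],[0.5,0,0,0,0],[0.5,0,0,0,0],[0.5,0,0,-0.03,0],[0.5,0,0,-0.035,0],[0.5,0,0,-0.035,0],[0.5,-0.02,0,-0.02,0]]'
python3 -m crank '[[1,-0.04,0,-0.02,0],[1,-0.04,0,0,0],[1,-0.03,0,0,0],[1,0,0,0,0]]'
python3 - <<'E'
from h import *
c=cam("scene");t=cam("top")
a=cv2.resize(c["color"][200:300,250:350],None,fx=4,fy=4,interpolation=2);b=cv2.resize(t["color"][150:250,195:295],None,fx=4,fy=4,interpolation=2)
cv2.imwrite("pics/s2.png",np.hstack([a,b])[:,:,::-1])
E
```

```text
time_s: 13.45
ee_pos: [0.5602, 0.0011, 0.1667]
tcp_rot: [-3.141, -0.005, 0.104]
force: [-1.3, 0.6, -0.1]
finger_gap: 0.503
finger_force: 0.0
time_s: 13.78
ee_pos: [0.4456, -0.0119, 0.182]
tcp_rot: [3.14, 0.001, 0.103]
force: [1.9, -0.6, 0.7]
finger_gap: 0.256
finger_force: 0.0
```

View pics/s2.png

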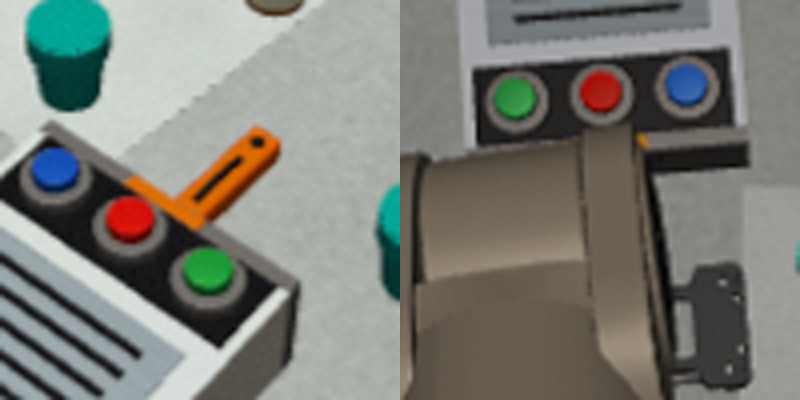

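The handle's front meets the steriliser front at about (190,205) in the crop. As insurance I'll nudge it from behind with the shut fingers, watching the force.

```bash
python3 - <<'E'
from h import *
c=cam("scene")
q=blobs(c,(6,150,70),(22,255,255),(280,225,325,262))[0]
p=q.reshape(-1,2); d=np.array([.9946,.1038])
for z in(.055,.06): print((ray(c,p,z)[:,:2]@d).min()-d@[.605,.005])
E
python3 -m crank '[[1,0,0,0.038,0],[1,0,0,0.038,0],[1,0,0,0.038,0],[1,0,0,0.038,0],[1,0.02,0,0,0],[1,0.014,0,0,0],[1,0.004,0,0,0],[1,0,0,0,0]]'
```

```text
-0.10192803456339006
-0.09837534401268255
time_s: 14.6
ee_pos: [0.4887, -0.0063, 0.0288]
tcp_rot: [-3.141, 0.001, 0.104]
force: [-0.1, 1.1, 0.1]
finger_gap: 0.004
finger_force: 0.0
```

```bash
python3 -m crank '[[1,0.003,0,0,0],[1,0.002,0,0,0],[1,0,0,0,0]]'; python3 -m crank '[[1,0.002,0,0,0],[1,0.001,0,0,0],[1,0,0,0,0]]'
```

```text
time_s: 14.85
ee_pos: [0.4899, -0.0067, 0.029]
tcp_rot: [3.141, 0.005, 0.104]
force: [-13.0, 0.2, 2.9]
finger_gap: 0.005
finger_force: 6.7
time_s: 15.1
ee_pos: [0.49, -0.0068, 0.0285]
tcp_rot: [3.141, 0.01, 0.104]
force: [-27.3, 0.3, 12.4]
finger_gap: 0.002
finger_force: 13.7
```

The push was firmly resisted with no travel, so the scraper is home. Backing off, rising and heading for the blue key.

```bash
python3 -m crank '[[1,-0.03,0,0,0],[1,0,0,-0.04,0],[1,0,0,-0.04,0],[1,0,0,-0.04,0],[1,0,0,0,0]]'
```

```text
time_s: 15.52
ee_pos: [0.4695, -0.0089, 0.1567]
tcp_rot: [3.14, -0.01, 0.104]
force: [1.5, 1.1, 1.0]
finger_gap: 0.003
finger_force: 0.0
```

```bash
python3 -m crank '[[1,0.0355,0.0122,0,0],[1,0.0355,0.0122,0,0],[1,0.0355,0.0122,0,0],[1,0.0355,0.0122,0,0],[1,0.0355,0.0122,0,0],[1,0,0,0,0],[1,0,0,0,0]]'
```

```text
time_s: 16.1
ee_pos: [0.6499, -0.0518, 0.149]
tcp_rot: [-3.141, -0.0, 0.103]
force: [-0.1, 0.5, 0.0]
finger_gap: 0.005
finger_force: 0.0
```

```bash
python3 -m crank '[[1,0,0,0.035,0],[1,0,0,0.005,0],[1,0,0,0,0]]'; python3 -m crank '[[1,0,0,0.003,0],[1,0,0,0.003,0],[1,0,0,0,0]]';  python3 -m crank '[[1,0,0,0.002,0],[1,0,0,0.002,0],[1,0,0,0,0]]'
```

```text
time_s: 16.35
ee_pos: [0.6469, -0.0513, 0.1084]
tcp_rot: [-3.141, 0.003, 0.104]
force: [-0.4, -0.3, 0.5]
finger_gap: 0.005
finger_force: 0.0
time_s: 16.6
ee_pos: [0.6493, -0.0513, 0.1046]
tcp_rot: [3.141, -0.001, 0.104]
force: [-1.6, 0.1, 3.0]
finger_gap: 0.007
finger_force: 1.4
time_s: 16.85
ee_pos: [0.6495, -0.0513, 0.1011]
tcp_rot: [3.141, -0.001, 0.104]
force: [-5.8, 0.2, 16.2]
finger_gap: 0.006
finger_force: 8.0
```

```bash
python3 -m crank '[[1,0,0,0.002,0],[1,0,0,0,0]]'; python3 -m crank '[[1,0,0,-0.03,0],[1,0,0,-0.025,0],[1,0,0,0,0]]'
```

```text
time_s: 17.02
ee_pos: [0.6497, -0.0514, 0.1007]
tcp_rot: [3.141, -0.002, 0.104]
force: [-14.2, 0.3, 35.9]
finger_gap: 0.005
finger_force: 18.4
time_s: 17.27
ee_pos: [0.6514, -0.0514, 0.1578]
tcp_rot: [3.141, -0.006, 0.104]
force: [-0.2, 1.1, 0.7]
finger_gap: 0.004
finger_force: 0.0
```

```bash
python3 -m crank '[[1,0,-0.03,0,0],[1,0,-0.03,0,0],[1,0,-0.03,0,0],[1,0,-0.03,0,0],[1,0,0,0,0],[1,0,0,0,0]]'; python3 -m crank '[[1,0,0,0.03,0],[1,0,0,0.016,0],[1,0,0,0,0]]'
```

```text
time_s: 17.77
ee_pos: [0.6363, 0.0701, 0.1527]
tcp_rot: [-3.141, -0.0, 0.107]
force: [-0.2, -0.3, 0.2]
finger_gap: 0.006
finger_force: 0.0
time_s: 18.02
ee_pos: [0.6354, 0.0663, 0.1037]
tcp_rot: [3.141, 0.003, 0.103]
force: [-3.4, -1.4, 3.8]
finger_gap: 0.003
finger_force: 1.7
```

```bash
python3 -m crank '[[1,0,0,0.003,0],[1,0,0,0.002,0],[1,0,0,0,0]]'; python3 -m crank '[[1,0,0,0.002,0],[1,0,0,0,0]]'
```

```text
time_s: 18.27
ee_pos: [0.6369, 0.067, 0.1024]
tcp_rot: [3.141, -0.001, 0.103]
force: [-2.3, -2.9, 3.6]
finger_gap: 0.004
finger_force: 2.1
time_s: 18.43
ee_pos: [0.6372, 0.0673, 0.1012]
tcp_rot: [3.141, -0.002, 0.103]
force: [-4.7, -3.6, 13.1]
finger_gap: 0.005
finger_force: 5.9
```

```bash
python3 -m crank '[[1,0,0,0.002,0],[1,0,0,0,0]]'; python3 -m crank '[[1,0,0,-0.03,0],[1,0,0,-0.04,0],[1,0,0,-0.04,0],[1,0,0,-0.04,0],[1,-0.03,0,0,0],[1,-0.04,0,0,0],[1,-0.04,0,0,0],[1,0,-0.04,0,0],[1,0,-0.03,0,0],[1,0,0,0,0]]'
python3 - <<'E'
from h import *
c=cam("scene");t=cam("top")
a=cv2.resize(c["color"][170:380,220:480],None,fx=1.5,fy=1.5);b=cv2.resize(t["color"][100:310,100:360],None,fx=1.5,fy=1.5)
cv2.imwrite("pics/f.png",np.hstack([a,b])[:,:,::-1])
q=blobs(c,(6,150,70),(22,255,255),(280,225,325,262))[0]
p=q.reshape(-1,2); d=np.array([.9946,.1038])
print((ray(c,p,.055)[:,:2]@d).min()-d@[.605,.005])
E
```

```text
time_s: 18.6
ee_pos: [0.6374, 0.0673, 0.1007]
tcp_rot: [3.14, -0.002, 0.103]
force: [-11.8, -5.7, 33.2]
finger_gap: 0.003
finger_force: 16.3
time_s: 19.43
ee_pos: [0.5187, 0.132, 0.2492]
tcp_rot: [-3.14, -0.003, 0.109]
force: [-0.3, 1.4, -0.5]
finger_gap: 0.001
finger_force: 0.0
-0.10192803456339006
```

View pics/f.png

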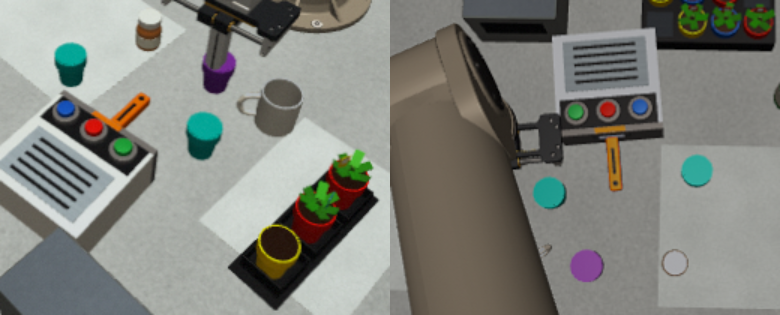

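The yellow pot stands upright in the cell at (278,250). The scraper's handle meets the slot front at about (118,125), both keys are back up, and nothing else has moved. The arm is clear, so I'm handing in.

```bash
python3 -c "
from plant import bot
print(bot.sign_off())"
```

```text
the job is handed in; nothing more can be done
None
```

The job is handed in at about 19 s: the yellow pot is upright in the free cell, the scraper is fully home in the slot, and blue then green were pressed to the stop and released, with red not pressed and nothing else seen to have moved.

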